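# Leak check: cover the catch pot with its drip grille, hold a bottle head-down over it

### The arm

A 6-joint arm with a two-finger parallel gripper is mounted at the origin on the work surface; the furniture and walls round the work are solid. World frame = base frame: x ahead of the robot, y to its left, z up, the work surface at z = 0. Lengths are in mm, angles in rad, forces in N, time in s.
With the tool pointing down it reaches from about 350 to 950 mm from the base axis. Payload 17.4 kg.
Tool frame: the origin (TCP) lies midway between the tips of the shut fingers; the grasp point (between the pads) lies 19 mm behind it; z points along the fingers, y is the line along which they close (so a half turn about z gives the same grasp; the last joint's range is limited). The gripper opens to 93 mm and grips with 3 to 60 N. Pads are 15 mm wide; open, the fingers measure 128 mm over their backs; the gripper's body (75 mm by 188 mm) begins 65 mm behind the grasp point.
Start: joints at [-1.29, 0.116, 1.442, -0, 1.584, -0.038], TCP at [211.554, -640.997, 185.146] pointing down, gripper open.
Joint ranges: [-2.83, 2.83], [-0.83, 2.19], [0.07, 2.5], [-1.14, 4.28], [0.01, 3], [-2.97, 2.97]. Speed limits (rad/s): [1.89, 1.89, 2.22, 3.14, 3.14, 3.14].

### API

Orientations are given as a unit quaternion [w, x, y, z].
In Python, from bench import manip, camera gives the robot as it stands. The module is installed in compiled form; this text tells all that it offers.
- The arm moves only by the tool apply_moves, never from a script. Its arguments are lists of equal length, an entry for each row: "rot": the turn, a rotation vector about the tool's x, y, z each as a share of 90 degrees, from -1 to 1, a list of three; "delta_pos": the shift along the tool's x, y, z each as a share of 200 mm, from -1 to 1, a list of three; "grip": the gripper's target within -1 to 1 (fully open at 1, half-way at 0, shut at -1). A call has 1 to 20 rows; each row shifts and turns the commanded pose from where the row before left it, along the tool's axes as they then stand; what a row does not reach is not made up. A row lasts 1/10 s, in which the tool goes at most 50 mm and 8.59 degrees, less where a joint would pass 70% of its speed; a pose out of reach is approached as far as the arm can. A call with a number of a shift or a turn outside -1 to 1 is refused whole. A call with a gripper value outside its range is refused whole. The fingers move at their own pace and stop on an object; "force" is the grip in N (left out, the last holds). Time passes only in rows, so rows that do not move let the fingers close. It gives the time, the measured TCP pose, the force, the opening and the grip force at its end, in the units of the state.
- manip.get_state(): the state, without advancing time (a new reading comes with each control period).
- camera(name): name is "scene" or "top"; returns a dict with "color" (384x512x3 uint8, red, green, blue), "mtx" (3x3 intrinsics, pixels), "R" (3x3) and "t" (3): a world point X has camera coordinates R X + t. Camera axes: x right, y down, z forward; pixel columns grow to the right and rows downward; lengths in mm; the calibration is good to about 2 mm. A picture is of the moment at which its call begins. There is no depth.
- manip.job_done(): hands the job in; it is judged then, once.
The state is a dict: "clock": time; "joint_pos": joint angles; "qvel": joint speeds; "joint_efforts": joint torques, N m; "tcp_pos": TCP position; "ee_rot": TCP orientation; "contact_force": force on the tool from outside, world axes, zero at the start; "ft_torque": the same for the moment, N m; "width": opening from 0.0 (shut) to 1.0 (fully open); "grip_force": force on a finger pad.
Only numpy, scipy, OpenCV 4.12 (cv2) and the standard library are available. Lean on these libraries where they do the work, as an engineer would, in place of code of your own. Each camera call takes 0.05 s, during which the arm holds its last target. There are 200 camera calls.

### The job

Do the leak check on the amber spray bottle that lies in the sloping holder: first set the round steel drip grille on the open catch pot so that it sits level and fully home in the rim, and let go of it. Then draw the bottle out of the holder along its socket and tip it so that the spray head points down at a slant, about 40 degrees below level, with the tip of the head over the middle of the grille and about 5 cm above it. Finish while holding the bottle still there, in the gripper and touching nothing else; leave the two clear capped bottles behind the holder where they are.

Things in the scene. Friction and masses are not known exactly. Their poses are not given: they have to be found in the camera images.
- bottle_mid (a point): middle of the amber glass spray bottle, on its axis, 75 mm from the base. The bottle is round, 150 mm long; the body is 44 mm across over its lower 98 mm, the head (black collar, grey pump, clear cap, up to 24 mm across) is fixed. 0.15 to 0.27 kg. z runs along the axis from base to head. At the start it sits in the socket, head up at 30 degrees above level
- bottle_tip (a point): the tip of the spray head, on the bottle's axis, 150 mm from the base; axes as for bottle_mid. At the start the body is free to grasp from 41 to 98 mm above its base; below that it is inside the socket
- holder: fixed plywood stand, 100 mm high, with a grey pipe socket on a sloping board. Origin at its foot, below the middle of the free bottle body; -x is its front (roughly towards the robot), z up. Base plate 124 x 84 mm, 14 mm high, from 12 mm before to 112 mm behind the origin. Socket axis points up to the front: (-0.866, 0, 0.5) in this frame
- socket_mouth (a point): centre of the mouth of the holder's pipe socket, 77 mm above the holder's foot; axes as the holder's. The socket is 41 mm deep along its axis, 48 mm across inside, 55 mm outside. The bottle lies in it with 2 to 4 mm of play and comes out along the socket's axis only
- pot_rim (a point): centre of the open mouth of the round steel catch pot, at rim height. The pot is loose, 0.45 kg, stands on a fixed plywood board 12 mm high, is 70 mm high, 83 mm across outside (87 mm over the rolled rim), 77 mm inside, wall 3 mm
- grille_knob (a point): middle of the black knob (17 mm across, top 10 mm above this point) of the loose steel drip grille, 0.15 kg: a barred disc 93 mm across, 4 mm thick; its top is 14 mm and its resting face 18 mm below this point; under it a skirt ring 71 mm across, 8 mm deep, that goes inside the pot rim. z up. It starts flat on the board, skirt down; seated, this point is 18 mm above pot_rim
- oil_a: the first of two clear squat round bottles with a black screw cap, 50 mm across, 102 mm tall, standing behind the holder. Leave it alone. Origin at the centre of its underside
- oil_b: the second of the two clear squat bottles, like the first. Leave it alone. Origin at the centre of its underside
There are look-alikes about, which are no part of the job. Leave any blue or pink look-alike of the part that bears grille_knob alone.

How it is judged:
By the outcome, as a careful person would: the job done as asked, in the order asked, and still so for the second after the job is handed in, while the arm keeps its last pose, push and grip.
It also fails if it takes over 51 s, if anything falls off the work surface, if the arm or the gripper's body presses on something with over 40 N, if the wrist force passes 120 N, or if a joint passes its speed limit or range.

## Working session

There is one attempt and no reset: what is moved stays moved. The work goes in short steps, Python scripts to look and compute and a tool call to move; the robot and the scene stay as the last step left them, time stands still between calls to the robot, and variables do not carry over. Pictures are saved under pics/ and viewed, at most 10 in all, crops included, and the job is handed in when it is done.

Besides the shell and the picture viewer there is one more tool, called after "Emit:" as name(argument=value, ...) on one line, values as JSON. apply_moves: Moves the arm, as the interface text tells. Shift numbers are shares of 200 mm and turn numbers shares of 90 degrees, none past 1 either way. Its arguments: {"type":"object","properties":{"rot":{"type":"array","items":{"type":"array","items":{"type":"number"}}},"delta_pos":{"type":"array","items":{"type":"array","items":{"type":"number"}}},"grip":{"type":"array","items":{"type":"number"}},"force":{"type":"number"}},"required":["rot","delta_pos","grip"]}

```bash
mkdir -p pics; python3 - <<'E'
from bench import manip,camera
import cv2,pickle
print(manip.get_state())
for n in("scene","top"):
    c=camera(n);pickle.dump(c,open(f"{n}0.pkl","wb"))
    cv2.imwrite(f"pics/{n}0.png",cv2.resize(c["color"][:,:,::-1],(800,600),interpolation=cv2.INTER_CUBIC))
    print(n,c["mtx"].tolist(),c["R"].round(4).tolist(),c["t"])
E
```

```text
{'clock': 0.0, 'joint_pos': array([-1.28978087e+00,  1.16544726e-01,  1.44229087e+00,  1.55724000e-05,
        1.58399263e+00, -3.78239841e-02]), 'qvel': array([ 8.34553862e-04,  2.69232824e-03,  3.69235971e-05, -6.09819500e-04,
       -1.57643580e-04,  4.43355340e-04]), 'joint_efforts': array([-4.87167606e-03, -7.21272254e+01, -6.22617173e+01,  7.76340882e-02,
        2.38437922e-02, -1.10073556e-04]), 'tcp_pos': array([ 211.50065133, -640.74659592,  184.34969941]), 'ee_rot': array([-6.14165492e-04,  9.87319362e-01,  1.58745381e-01, -6.72066593e-05]), 'contact_force': array([-0.45553765, -0.0387401 , -0.41619307]), 'ft_torque': array([-0.00669106,  0.0400103 ,  0.00750606]), 'grip_force': 0.0, 'width': 0.9986188004546481}
scene [[480.2999280310563, 0.0, 256.82930859056114], [0.0, 480.2999280310563, 196.67499974292795], [0.0, 0.0, 1.0]] [[0.5322, -0.8466, 0.0048], [-0.6024, -0.3826, -0.7005], [0.5949, 0.3699, -0.7136]] [-594.39671992  277.75134812 1317.49747259]
top [[347.1361164906639, 0.0, 255.29787369590434], [0.0, 347.1361164906639, 188.90437288192365], [0.0, 0.0, 1.0]] [[0.023, -0.9997, -0.0046], [-0.9974, -0.0226, -0.0691], [0.069, 0.0061, -0.9976]] [-347.22218004  559.03686749  930.0468935 ]
```

View pics/scene0.png

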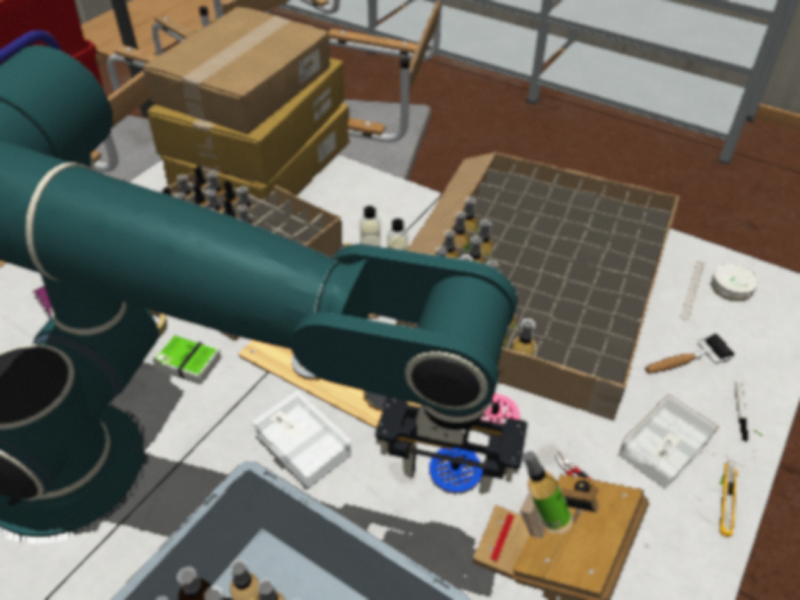

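View pics/top0.png

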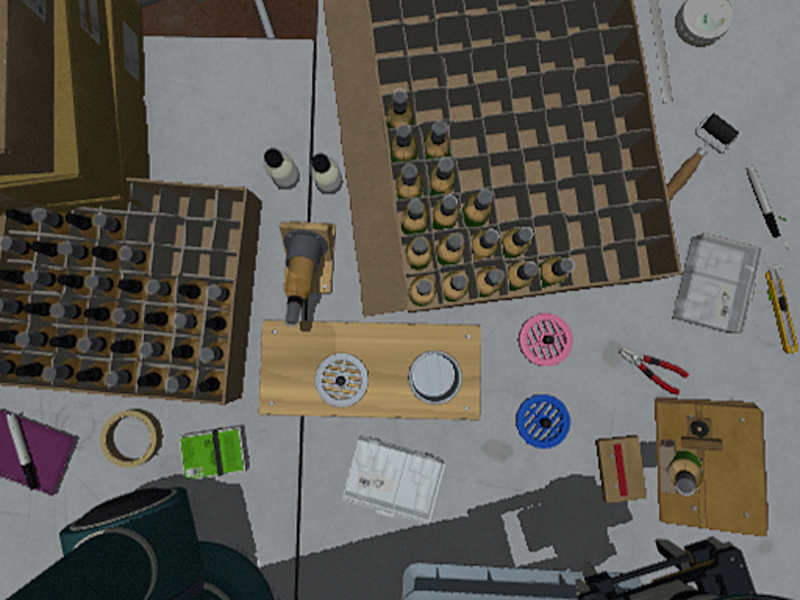

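The scene view shows the arm blocking most of the work. The top view shows the steel grille at about (341,380), the pot at (434,377), the amber bottle in its holder at (300,270), the clear bottles at (281,167) and (326,173), and the pink and blue look-alikes at (546,339) and (543,421), all in 800x600 pixels. I'll get rough positions from the top view, then enlarge.

```bash
cat > h.py <<'E'
import numpy as np,cv2,pickle
from scipy.spatial.transform import Rotation as Ro
def ray(c,u,v):
    d=c["R"].T@np.linalg.inv(c["mtx"])@np.array([u,v,1.]);return -c["R"].T@c["t"],d
def atz(c,u,v,z):
    o,d=ray(c,u,v);return o+d*(z-o[2])/d[2]
def tri(c1,p1,c2,p2):
    o1,d1=ray(c1,*p1);o2,d2=ray(c2,*p2)
    s=np.linalg.lstsq(np.stack([d1,-d2],1),o2-o1,rcond=None)[0]
    a=o1+s[0]*d1;b=o2+s[1]*d2;return (a+b)/2,np.linalg.norm(a-b)
def proj(c,X):
    q=c["mtx"]@(c["R"]@np.asarray(X,float)+c["t"]);return q[:2]/q[2]
def crop(c,x,y,w,h,k,fn):
    cv2.imwrite(fn,cv2.resize(c["color"][y:y+h,x:x+w,::-1],None,fx=k,fy=k,interpolation=cv2.INTER_CUBIC))
E
python3 - <<'E'
from h import *
c=pickle.load(open("top0.pkl","rb"));s=pickle.load(open("scene0.pkl","rb"))
print(-c["R"].T@c["t"],-s["R"].T@s["t"])
for n,u,v,z in[("grille",341,380,34),("pot",434,377,82),("bottip",293,312,140),("mouth",305,245,77),("oila",275,158,102),("oilb",321,160,102),("edgeboxR",365,312,60),("edgeboxL",232,400,60)]:
    print(n,atz(c,u*.64,v*.64,z).round())
crop(c,155,130,160,140,5,"pics/topcrop.png")
E
```

```text
[ 501.34318253 -340.21015246  964.87551068] [-300.10746406 -884.32289713 1137.61214214]
grille [ 419. -239.   34.]
pot [ 431. -394.   82.]
bottip [ 529. -175.  140.]
mouth [ 642. -178.   77.]
oila [ 780. -128.  102.]
oilb [ 778. -203.  102.]
edgeboxR [ 534. -279.   60.]
edgeboxL [384. -63.  60.]
```

View pics/topcrop.png

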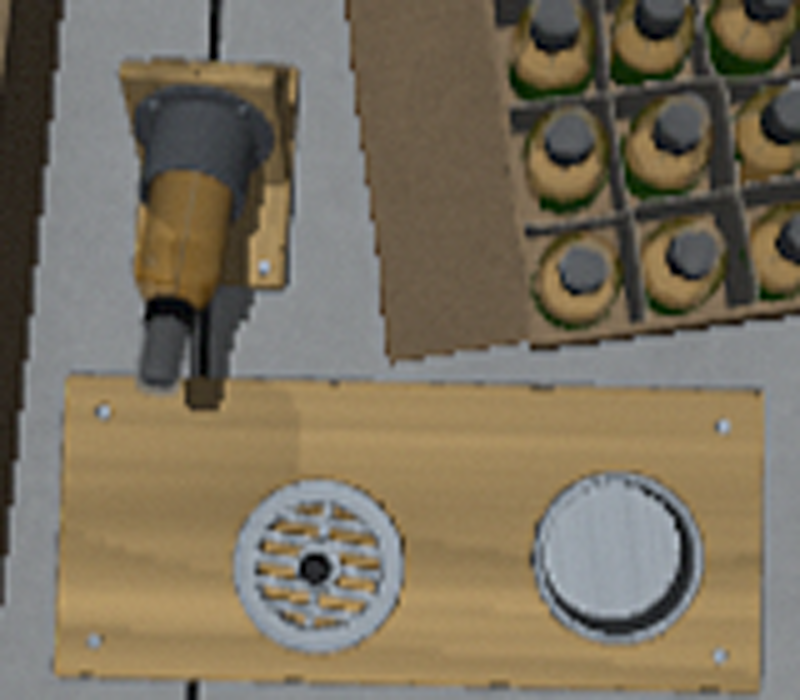

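Enlarged, the knob of the grey steel grille sits at full pixel (218.2,244.0) and the pot rim centre at (278.7,241.4). The bottle's head tip is at about (187,206). The steel grille on the board is the one described; the pink and blue ones are the look-alikes. I'll swing the arm clear to open the scene view.

Emit:
apply_moves(rot=[[0, 0, 0], [0, 0, 0], [0, 0, 0], [0, 0, 0], [0, 0, 0], [0, 0, 0], [0, 0, 0], [0, 0, 0], [0, 0, 0], [0, 0, 0], [0, 0, 0], [0, 0, 0], [0, 0, 0], [0, 0, 0], [0, 0, 0], [0, 0, 0], [0, 0, 0]], delta_pos=[[0, 0, -0.24], [0, 0, -0.24], [0.147, -0.174, -0.04], [0.147, -0.174, -0.04], [0.147, -0.174, -0.04], [0.147, -0.174, -0.04], [0.147, -0.174, -0.04], [0.147, -0.174, -0.04], [0.147, -0.174, -0.04], [0.147, -0.174, -0.04], [0.147, -0.174, -0.04], [0.147, -0.174, -0.04], [0.147, -0.174, -0.04], [0.147, -0.174, -0.04], [0.147, -0.174, -0.04], [0.147, -0.174, -0.04], [0, 0, 0]], grip=[0, 0, 0, 0, 0, 0, 0, 0, 0, 0, 0, 0, 0, 0, 0, 0, 0], force=25)

```text
clock: 1.8
tcp_pos: [450.8, -45.2, 393.6]
ee_rot: [-0.0, 0.987, 0.161, 0.0]
contact_force: [-0.2, -0.1, -0.5]
width: 0.502
grip_force: 0.0
```

```bash
python3 - <<'E'
from h import *
from bench import manip,camera
for n in("scene","top"):
    c=camera(n);pickle.dump(c,open(f"{n}1.pkl","wb"))
c=pickle.load(open("scene1.pkl","rb"))
for p in[(419,-239,34),(431,-394,82),(529,-175,140),(642,-178,77)]:print(proj(c,p))
crop(c,190,130,200,150,4,"pics/scenecrop1.png")
print(manip.get_state()["tcp_pos"],manip.get_state()["clock"])
E
```

```text
[201.03909443 227.39008376]
[245.93648724 235.75648627]
[203.14437718 173.10499058]
[225.90020775 167.82976422]
[449.87346478 -48.59950981 392.87812944] 1.9
```

View pics/scenecrop1.png

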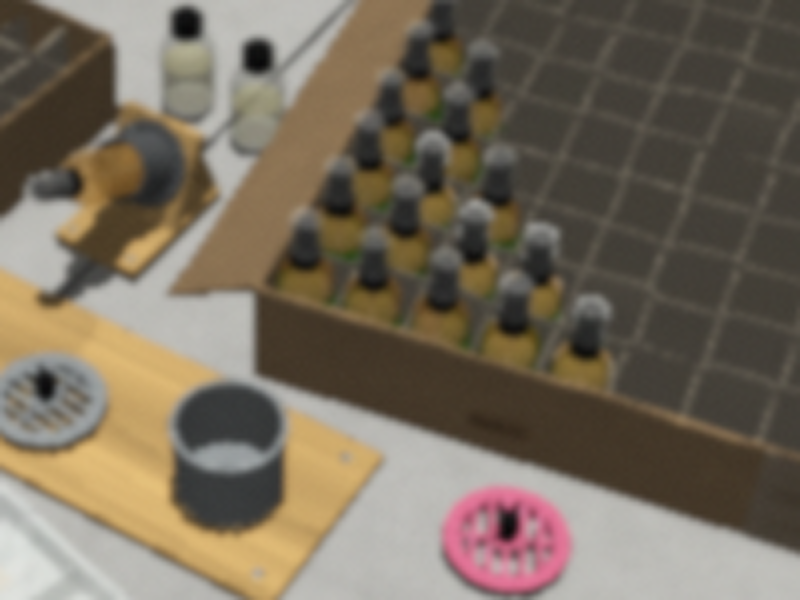

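The scene crop shows the knob at full pixel about (201.3,226.3), the pot rim centre at (247,236.8), the bottle tip at (199.5,176.8), and both clear bottles behind the holder. I'll triangulate the knob and pot, and enlarge the bottle from both views.

```bash
python3 - <<'E'
from h import *
t=pickle.load(open("top1.pkl","rb"));s=pickle.load(open("scene1.pkl","rb"))
for n,a,b in[("knob",(218.2,244),(201.3,226.3)),("rim",(278.7,241.4),(247,236.8)),("tip",(187,207),(199.5,176.8))]:
    print(n,tri(t,a,s,b))
a=cv2.resize(t["color"][140:215,172:222],None,fx=8,fy=8,interpolation=cv2.INTER_CUBIC)
b=cv2.resize(s["color"][150:210,193:243],None,fx=8,fy=8,interpolation=cv2.INTER_CUBIC)
o=np.zeros((600,800,3),np.uint8);o[:600,:400]=a;o[:480,400:]=b
cv2.imwrite("pics/comp.png",o[:,:,::-1])
E
```

```text
knob (array([ 417.73550452, -240.66312273,   41.39038902]), np.float64(1.5712670345488473))
rim (array([ 431.01996625, -397.23429658,   79.4103872 ]), np.float64(0.5656187204052845))
tip (array([ 511.78671348, -173.57356391,  137.47057729]), np.float64(0.37827328507949237))
```

View pics/comp.png

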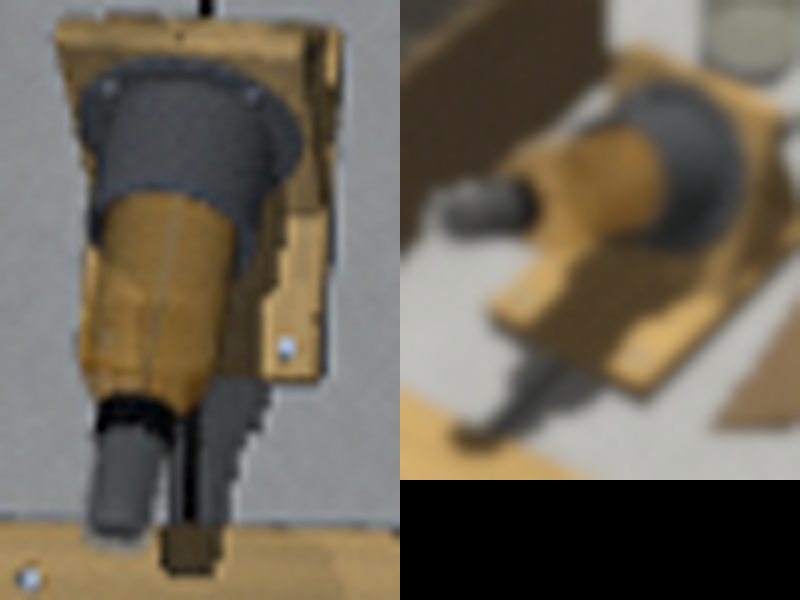

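In the composite (8x), the top view shows the bottle tip at (118,540) and the body mid-line through (160,290) and (172,215). The scene view shows the tip at (436,210) and the mid-line through (600,185). I'll fit the axis.

```bash
python3 - <<'E'
from h import *
from scipy.optimize import least_squares as L
t=pickle.load(open("top1.pkl","rb"));s=pickle.load(open("scene1.pkl","rb"))
T=lambda x,y:np.array([172+x/8,140+y/8]);S=lambda x,y:np.array([193+(x-400)/8,150+y/8])
def off(c,tip,a,p):
    u,v=proj(c,tip),proj(c,tip-a*100);d=(v-u)/np.linalg.norm(v-u);w=p-u;return d[0]*w[1]-d[1]*w[0]
def f(q,el=None):
    tip=q[:3];e=q[4] if el is None else el
    a=np.array([np.cos(e)*np.cos(q[3]),np.cos(e)*np.sin(q[3]),np.sin(e)])
    r=[*(proj(t,tip)-T(118,540)),*(proj(s,tip)-S(436,210)),off(t,tip,a,T(160,290)),off(t,tip,a,T(172,215)),off(s,tip,a,S(600,185)),off(s,tip,a,S(500,205))]
    return r
for el in(None,np.radians(30)):
    r=L(f,[512,-173,135,np.pi,.5],args=(el,));q=r.x;print(q[:3].round(1),np.degrees(q[3:]),np.round(r.fun,2))
    e=q[4] if el is None else el
    a=np.array([np.cos(e)*np.cos(q[3]),np.cos(e)*np.sin(q[3]),np.sin(e)])
    for k in(41,70,75,98):print(k,(q[:3]-a*(150-k)).round(1),proj(t,q[:3]-a*(150-k))*8-[172*8,140*8],proj(s,q[:3]-a*(150-k))*8-[193*8-400,1200])
# base plate edges heading: front-right corner & right edge back in top picture, z=14
print(atz(t,*T(322,381),14),atz(t,*T(330,215),14),atz(s,*S(645,395),14),atz(s,*S(490,300),14))
E
```

```text
[ 509.5 -171.8  139.5] [179.08771657  32.09742185] [-0.61  0.38  0.98  0.29  0.11 -0.09 -0.1   0.28]
41 [ 601.9 -173.3   81.5] [165.05931421 257.10261909] [596.53363705 186.38849246]
70 [ 577.3 -172.9   96.9] [151.98456692 329.070377  ] [557.77137493 192.96129381]
75 [ 573.1 -172.9   99.6] [149.67840896 341.76423751] [550.95724997 194.11674469]
98 [ 553.6 -172.5  111.8] [138.86580023 401.28043239] [519.09958516 199.51875403]
[ 509.8 -171.2  137.4] [178.20847883  28.64788976] [-0.69  0.29  0.92  0.66  0.04 -0.21  0.39  0.22]
41 [ 604.1 -174.2   82.9] [167.2300262 249.6387671] [601.34893222 181.51155131]
70 [ 579.  -173.4   97.4] [153.41164962 323.51080287] [561.20669929 190.09834129]
75 [ 574.7 -173.3   99.9] [150.97712231 336.52560869] [554.15256723 191.60728451]
98 [ 554.8 -172.6  111.4] [139.57379472 397.4869683 ] [521.18304728 198.65976572]
[ 567.9681499  -216.00762221   14.        ] [ 625.41522591 -216.95755278   14.        ] [ 568.09622004 -217.0818152    14.        ] [ 578.77142154 -130.84720437   14.        ]
```

```bash
python3 - <<'E'
from h import *
from scipy.optimize import least_squares as L
t=pickle.load(open("top1.pkl","rb"));s=pickle.load(open("scene1.pkl","rb"))
T=lambda x,y:np.array([172+x/8,140+y/8]);S=lambda x,y:np.array([193+(x-400)/8,150+y/8])
def off(c,tip,a,p):
    u,v=proj(c,tip),proj(c,tip-a*100);d=(v-u)/np.linalg.norm(v-u);w=p-u;return d[0]*w[1]-d[1]*w[0]
def f(q):
    e=np.radians(30);a=np.array([np.cos(e)*np.cos(q[2]),np.cos(e)*np.sin(q[2]),.5]);tip=np.array([q[0],q[1],131])
    fr=tip-a*109;fr[2]=0; O=fr+ -0*a  # below mouth
    h=np.array([a[0],a[1],0])/np.cos(e);l=np.array([-h[1],h[0],0]); o=fr+h*24.7+h*12+[0,0,14]
    cr=[o-42*l,o+42*l]
    cr=sorted(cr,key=lambda p:p[1])
    return [*(proj(t,tip)-T(118,540)),*(proj(s,tip)-S(436,210)),off(t,tip,a,T(160,290)),off(t,tip,a,T(172,215)),off(s,tip,a,S(600,185)),off(s,tip,a,S(500,205)),*(proj(t,cr[0])-T(322,381)),*(proj(s,cr[0])-S(645,395)),*(proj(s,cr[1])-S(490,305))]
r=L(f,[512,-173,np.pi]);q=r.x;print(q[:2].round(1),np.degrees(q[2]),np.round(r.fun,2))
h=np.array([np.cos(q[2]),np.sin(q[2])])
for k in(41,70,75):print(k,q[:2]-h*.866*(150-k),131-.5*(150-k))
p=[proj(t,(429,-240,41)),proj(t,(418,-240,38)),proj(s,(418,-240,38))];print(p)
E
```

```text
[ 513.2 -169.2] 176.80504307221665 [-0.93 -1.13  1.25  1.29 -0.23 -0.72 -0.63 -0.58 -0.59 -0.2  -0.62 -0.39
 -1.09  0.33]
41 [ 607.46647999 -174.47728169] 76.5
70 [ 582.39151535 -173.07758746] 91.0
75 [ 578.06824558 -172.83626087] 93.5
[array([218.35211831, 239.52456832]), array([218.3516969 , 243.62164866]), array([201.00263429, 226.86920636])]
```

Emit:
apply_moves(rot=[[0, 0, 0], [0, 0, 0], [0, 0, 0], [0, 0, 0], [0, 0, 0], [0, 0, 0], [0, 0, 0], [0, 0, 0], [0, 0, 0], [0, 0, 0], [0, 0, 0], [0, 0, 0]], delta_pos=[[-0.115, 0.216, 0], [-0.115, 0.216, 0], [-0.115, 0.216, 0], [-0.115, 0.216, 0.02], [0, 0, 0.22], [0, 0, 0.22], [0, 0, 0.22], [0, 0, 0.22], [0, 0, 0.22], [0, 0, 0.22], [0, 0, 0.2], [0, 0, 0]], grip=[0, 0, 0, 0, 0, 0, 0, 0, 0, 0, 0, 0])

```text
clock: 3.1
tcp_pos: [413.2, -241.8, 80.0]
ee_rot: [-0.003, 0.987, 0.158, -0.003]
contact_force: [-0.5, 0.4, 0.1]
width: 0.502
grip_force: 0.0
```

```bash
cat > toolmv.py <<'E'
import sys
from h import *
from bench import manip
st=manip.get_state();w,x,y,z=st["ee_rot"];R=Ro.from_quat([x,y,z,w])
print(st["tcp_pos"].round(1),round(st["clock"],2),st["joint_pos"].round(2))
if len(sys.argv)>3:
    d=np.array([float(a) for a in sys.argv[1:4]])-st["tcp_pos"]
    print("tool delta mm",(R.inv().apply(d)).round(1),"share",(R.inv().apply(d)/200).round(3))
E
python3 toolmv.py 418 -240 28
```

```text
[ 413.2 -241.8   80. ] 3.1 [-0.58 -0.27  1.98 -0.    1.44  0.67]
tool delta mm [ 5.4  0.  52. ] share [0.027 0.    0.26 ]
```

Emit:
apply_moves(rot=[[0, 0, 0], [0, 0, 0], [0, 0, 0], [0, 0, 0]], delta_pos=[[0.02, 0, 0.06], [0, 0, 0], [0, 0, 0], [0, 0, 0]], grip=[0, 0, 0, 0])

```text
clock: 3.5
tcp_pos: [420.9, -241.4, 74.6]
ee_rot: [0.001, 0.987, 0.159, 0.001]
contact_force: [-1.1, 0.2, 0.1]
width: 0.504
grip_force: 0.0
```

```bash
python3 toolmv.py 418 -240 28; python3 - <<'E'
from h import *
from bench import manip,camera
t=camera("top");s=camera("scene")
a=cv2.resize(t["color"][215:275,190:250],(400,400),interpolation=cv2.INTER_CUBIC)
b=cv2.resize(s["color"][197:257,170:230],(400,400),interpolation=cv2.INTER_CUBIC)
cv2.imwrite("pics/hover.png",np.hstack([a,b])[:,:,::-1])
E
```

```text
[ 420.9 -241.4   74.6] 3.5 [-0.57 -0.26  1.98 -0.    1.42  0.68]
tool delta mm [-2.3 -2.3 46.6] share [-0.012 -0.012  0.233]
```

View pics/hover.png

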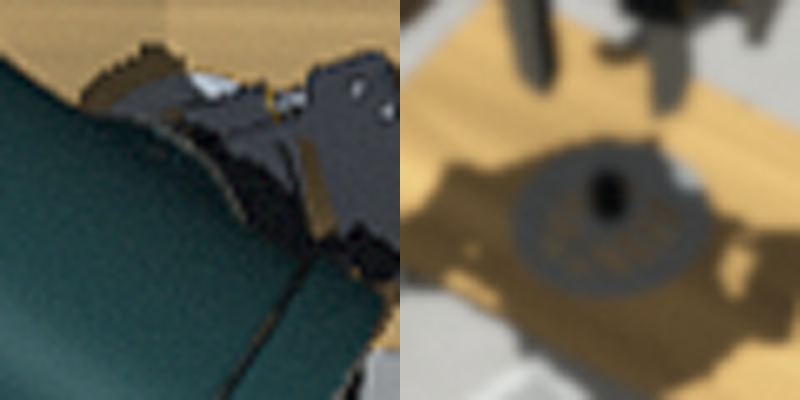

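The scene half shows the two fingertips at (540,90) and (668,112), straddling directly above the black knob at (608,195). I'll descend and grip.

Emit:
apply_moves(rot=[[0, 0, 0], [0, 0, 0], [0, 0, 0], [0, 0, 0], [0, 0, 0], [0, 0, 0], [0, 0, 0], [0, 0, 0], [0, 0, 0]], delta_pos=[[-0.01, -0.01, 0.1], [0, 0, 0.1], [0, 0, 0.03], [0, 0, 0], [0, 0, 0], [0, 0, 0], [0, 0, 0], [0, 0, 0], [0, 0, 0]], grip=[0, 0, 0, 0, -1, -1, -1, -1, -1], force=25)

```text
clock: 4.5
tcp_pos: [417.9, -239.8, 27.4]
ee_rot: [0.0, 0.987, 0.159, 0.0]
contact_force: [-1.0, -0.4, 0.2]
width: 0.115
grip_force: 0.0
```

Emit:
apply_moves(rot=[[0, 0, 0], [0, 0, 0]], delta_pos=[[0, 0, 0], [0, 0, 0]], grip=[-1, -1])

```text
clock: 4.7
tcp_pos: [417.8, -239.7, 27.2]
ee_rot: [0.0, 0.987, 0.159, 0.0]
contact_force: [0.9, -0.2, -0.8]
width: 0.005
grip_force: 0.0
```

```bash
python3 - <<'E'
from h import *
from bench import manip,camera
st=manip.get_state();print(st["width"],st["grip_force"])
s=camera("scene");print(proj(s,st["tcp_pos"]),proj(s,(418,-240,38)))
crop(s,165,190,80,60,10,"pics/grip.png")
E
```

```text
0.005086857948513648 0.0
[201.17437412 229.20794944] [201.00263429 226.86920636]
```

View pics/grip.png

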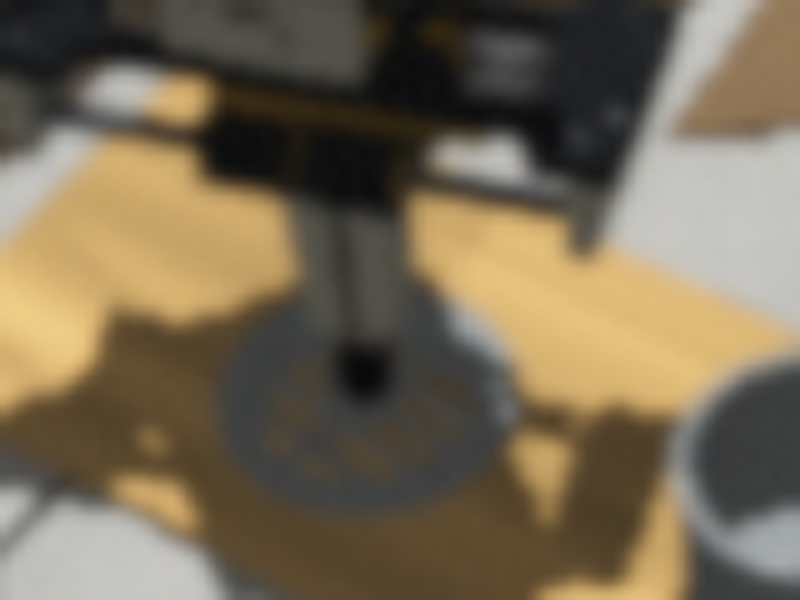

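The fingertips end at crop (350,345), just above and behind the knob at (363,372), so nothing is gripped. Tips and reported TCP don't agree; I'll check against the stored two views of the gripper.

```bash
python3 - <<'E'
from h import *
t=pickle.load(open("top1.pkl","rb"));s=pickle.load(open("scene1.pkl","rb"))
print("hover exp",proj(s,(420.9,-241.4,74.6)))
X=np.array([450.4,-47.,393.2]);o=[]
for c in(t,s):
    u=proj(c,X);x,y=(u-[25,37]).astype(int);print(u,x,y)
    x=max(x,0);y=max(y,0);print("crop org",x,y)
    o.append(cv2.resize(c["color"][y:y+75,x:x+50],(400,600),interpolation=cv2.INTER_CUBIC))
cv2.imwrite("pics/tipcheck.png",np.hstack(o)[:,:,::-1])
E
```

```text
hover exp [201.00546797 218.3492687 ]
[ 77.2140731  240.01000255] 52 203
crop org 52 203
[140.05435538 103.02918928] 115 66
crop org 115 66
```

View pics/tipcheck.png

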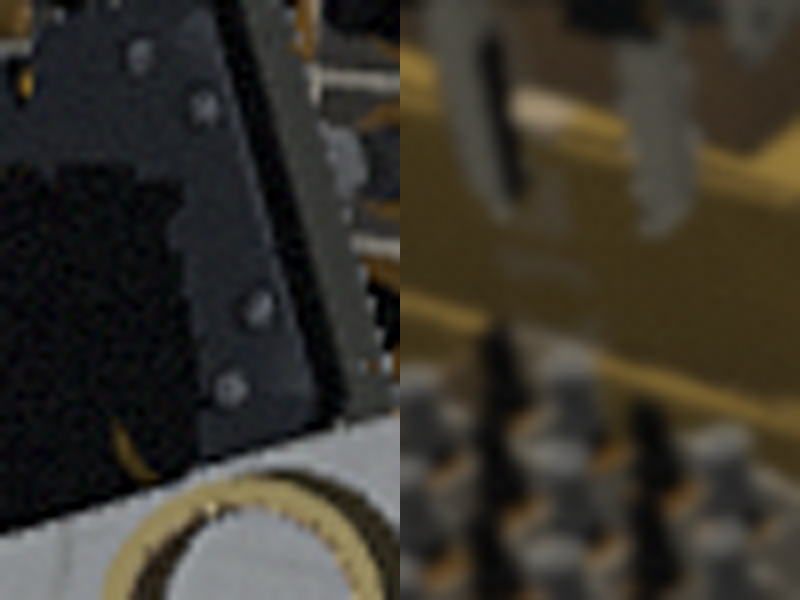

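Mid of the fingertips is at full (137.8,93.6) against (140,103) expected for the TCP, so the real tips lie about 20 mm higher (or further off) than reckoned. A gentle feel downward with shut fingers will tell which.

Emit:
apply_moves(rot=[[0, 0, 0], [0, 0, 0], [0, 0, 0]], delta_pos=[[0, 0, 0.015], [0, 0, 0.015], [0, 0, 0]], grip=[-1, -1, -1])

```text
clock: 5.05
tcp_pos: [417.5, -239.5, 20.5]
ee_rot: [-0.0, 0.987, 0.159, -0.0]
contact_force: [0.4, -0.1, -0.2]
width: 0.006
grip_force: 0.0
```

Emit:
apply_moves(rot=[[0, 0, 0], [0, 0, 0], [0, 0, 0]], delta_pos=[[0, 0, 0.015], [0, 0, 0.01], [0, 0, 0]], grip=[-1, -1, -1])

```text
clock: 5.35
tcp_pos: [417.6, -239.7, 15.8]
ee_rot: [-0.0, 0.987, 0.159, -0.0]
contact_force: [-0.2, -0.5, -0.5]
width: 0.004
grip_force: 0.0
```

Emit:
apply_moves(rot=[[0, 0, 0], [0, 0, 0], [0, 0, 0]], delta_pos=[[0, 0, 0.015], [0, 0, 0.01], [0, 0, 0]], grip=[-1, -1, -1])

```text
clock: 5.65
tcp_pos: [418.3, -240.0, 14.3]
ee_rot: [0.0, 0.987, 0.159, 0.0]
contact_force: [-17.4, 10.2, 39.6]
width: 0.007
grip_force: 20.0
```

Emit:
apply_moves(rot=[[0, 0, 0], [0, 0, 0]], delta_pos=[[0, 0, -0.02], [0, 0, 0]], grip=[-1, -1])

```text
clock: 5.85
tcp_pos: [418.1, -240.0, 15.8]
ee_rot: [0.0, 0.987, 0.159, 0.0]
contact_force: [-0.8, -0.5, -0.6]
width: 0.006
grip_force: 0.0
```

```bash
python3 - <<'E'
from h import *
from bench import manip,camera
st=manip.get_state();print(st["tcp_pos"],st["contact_force"])
s=camera("scene");pickle.dump(s,open("scene2.pkl","wb"));print(proj(s,st["tcp_pos"]))
crop(s,176,198,53,40,15,"pics/touch.png")
E
```

```text
[ 418.11887375 -239.96424984   15.75126951] [-0.78268639 -0.47079196 -0.56957787]
[201.5862643  231.61803843]
```

View pics/touch.png

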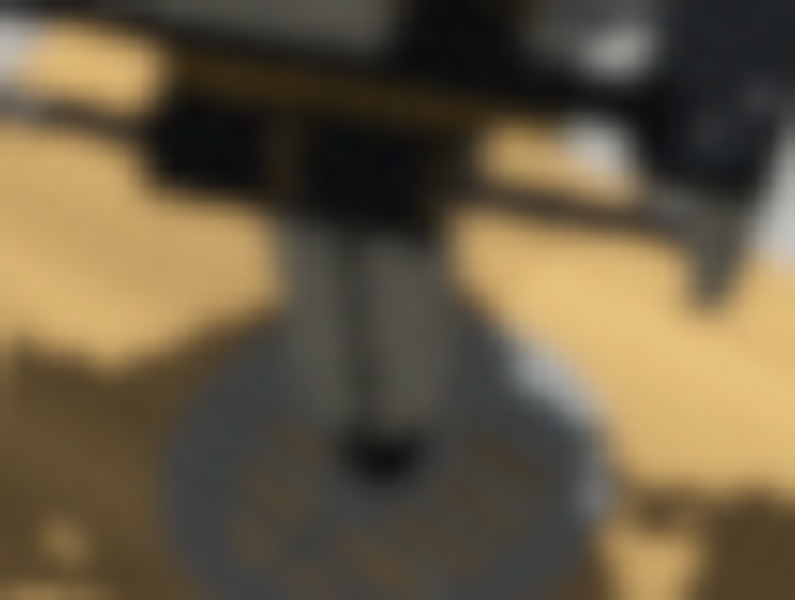

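Now the shut fingers (ending at crop (365,435)) cover the upper half of the knob (centre x 380): they are right above it, and the contact felt at TCP 14 is the knob's top (z 48). So the real tips sit about 33 mm short of the reported TCP along the tool. I'll open, descend with that offset, and grip.

Emit:
apply_moves(rot=[[0, 0, 0], [0, 0, 0], [0, 0, 0], [0, 0, 0], [0, 0, 0], [0, 0, 0], [0, 0, 0], [0, 0, 0], [0, 0, 0], [0, 0, 0], [0, 0, 0], [0, 0, 0]], delta_pos=[[0, 0, 0], [0, 0, 0], [0, 0, 0], [0, 0, 0], [0, 0, 0.05], [0, 0, 0.05], [0, 0, 0], [0, 0, 0], [0, 0, 0], [0, 0, 0], [0, 0, 0], [0, 0, 0]], grip=[0, 0, 0, 0, 0, 0, 0, -1, -1, -1, -1, -1], force=25)

```text
clock: 7.1
tcp_pos: [417.9, -239.7, -4.6]
ee_rot: [0.0, 0.987, 0.159, 0.0]
contact_force: [-0.0, 1.3, 2.2]
width: 0.175
grip_force: 25.0
```

Gripped (width 16 mm matches the knob). Lift, and work out pot offset at known heights.

Emit:
apply_moves(rot=[[0, 0, 0], [0, 0, 0], [0, 0, 0], [0, 0, 0], [0, 0, 0]], delta_pos=[[0, 0, -0.1], [0, 0, -0.15], [0, 0, -0.15], [0, 0, -0.05], [0, 0, 0]], grip=[-1, -1, -1, -1, -1])

```text
clock: 7.6
tcp_pos: [418.3, -240.1, 86.1]
ee_rot: [0.001, 0.987, 0.159, 0.001]
contact_force: [1.1, -0.9, -2.6]
width: 0.172
grip_force: 25.0
```

```bash
python3 - <<'E'
from h import *
t=pickle.load(open("top1.pkl","rb"));s=pickle.load(open("scene1.pkl","rb"))
print(atz(t,218.2,244,40),atz(s,201.3,226.3,40));print(atz(t,278.7,241.4,82),atz(s,247,236.8,82))
# sub-pixel circle of pot rim (bright) and grille in top
for n,(x,y) in {"grille":(218,243),"pot":(279,241)}.items():
    g=cv2.cvtColor(cv2.resize(t["color"][y-25:y+25,x-25:x+25],None,fx=8,fy=8,interpolation=cv2.INTER_CUBIC),cv2.COLOR_RGB2GRAY)
    hsv=cv2.cvtColor(cv2.resize(t["color"][y-25:y+25,x-25:x+25],None,fx=8,fy=8,interpolation=cv2.INTER_CUBIC),cv2.COLOR_RGB2HSV)
    m=(hsv[...,1]<60).astype(np.uint8)
    k=max(cv2.findContours(m,cv2.RETR_EXTERNAL,cv2.CHAIN_APPROX_NONE)[0],key=cv2.contourArea)
    e=cv2.fitEllipse(k);c,r=e[0],e[1]
    print(n,(c[0]+.5)/8-.5+x-25,(c[1]+.5)/8-.5+y-25,np.array(r)/8)
    u=((c[0]+.5)/8-.5+x-25,(c[1]+.5)/8-.5+y-25)
    print(atz(t,*u,22 if n=="grille" else 80))
E
python3 toolmv.py 431 -396 88
```

```text
[ 417.17937133 -239.84527923   40.        ] [ 418.99448819 -240.56684805   40.        ]
[ 431.067228   -396.83422765   82.        ] [ 429.39104013 -398.65847848   82.        ]
grille 218.168119430542 242.8315601348877 [34.36788177 34.93205261]
[ 418.66015897 -237.71128041   22.        ]
pot 278.0841255187988 241.15552711486816 [34.32504654 34.67690277]
[ 431.48472887 -395.39517985   80.        ]
[ 418.3 -240.1   86.1] 7.6 [-0.57 -0.27  1.97 -0.    1.44  0.68]
tool delta mm [-36.8 152.   -1.7] share [-0.184  0.76  -0.008]
```

Emit:
apply_moves(rot=[[0, 0, 0], [0, 0, 0], [0, 0, 0], [0, 0, 0], [0, 0, 0], [0, 0, 0], [0, 0, 0], [0, 0, 0]], delta_pos=[[-0.02, 0.09, 0], [-0.042, 0.17, 0], [-0.042, 0.17, 0], [-0.04, 0.17, 0], [-0.04, 0.16, 0], [0, 0, 0], [0, 0, 0], [0, 0, 0]], grip=[-1, -1, -1, -1, -1, -1, -1, -1])

```text
clock: 8.4
tcp_pos: [430.0, -395.1, 83.9]
ee_rot: [-0.001, 0.987, 0.159, -0.0]
contact_force: [-0.6, -0.1, -1.3]
width: 0.171
grip_force: 25.0
```

```bash
python3 toolmv.py 431.3 -396 88; python3 - <<'E'
from h import *
from bench import camera
s=camera("scene");pickle.dump(s,open("scene3.pkl","wb"));pickle.dump(camera("top"),open("top3.pkl","wb"))
crop(s,215,180,70,70,8,"pics/abovepot.png")
E
```

```text
[ 430.  -395.1   83.9] 8.4 [-0.79 -0.03  1.76  0.    1.42  0.47]
tool delta mm [ 0.9  1.3 -4.1] share [ 0.005  0.006 -0.021]
```

Emit:
apply_moves(rot=[[0, 0, 0], [0, 0, 0], [0, 0, 0], [0, 0, 0], [0, 0, 0]], delta_pos=[[0.005, 0.006, 0.04], [0, 0, 0.03], [0, 0, 0.02], [0, 0, 0.015], [0, 0, 0]], grip=[-1, -1, -1, -1, -1])

```text
clock: 9.0
tcp_pos: [431.6, -396.1, 63.6]
ee_rot: [-0.0, 0.987, 0.159, -0.0]
contact_force: [-1.6, 0.3, -1.5]
width: 0.171
grip_force: 25.0
```

Emit:
apply_moves(rot=[[0, 0, 0], [0, 0, 0], [0, 0, 0]], delta_pos=[[0, 0, 0.01], [0, 0, 0.01], [0, 0, 0]], grip=[-1, -1, -1])

```text
clock: 9.3
tcp_pos: [431.7, -396.4, 59.9]
ee_rot: [-0.0, 0.987, 0.159, -0.0]
contact_force: [-2.2, 1.0, -0.0]
width: 0.171
grip_force: 25.0
```

Emit:
apply_moves(rot=[[0, 0, 0], [0, 0, 0], [0, 0, 0]], delta_pos=[[0, 0, 0.01], [0, 0, 0.01], [0, 0, 0]], grip=[-1, -1, -1])

```text
clock: 9.6
tcp_pos: [431.9, -396.6, 57.5]
ee_rot: [0.0, 0.987, 0.159, 0.0]
contact_force: [-6.2, 5.2, 13.7]
width: 0.168
grip_force: 25.0
```

Contact at TCP 57.5, against 57.4 expected for fully seated (rim-perched would have been about 65), so the grille is home. Release and rise.

Emit:
apply_moves(rot=[[0, 0, 0], [0, 0, 0], [0, 0, 0], [0, 0, 0], [0, 0, 0], [0, 0, 0], [0, 0, 0], [0, 0, 0], [0, 0, 0]], delta_pos=[[0, 0, -0.005], [0, 0, 0], [0, 0, 0], [0, 0, 0], [0, 0, -0.06], [0, 0, -0.15], [0, 0, -0.22], [0, 0, -0.22], [0, 0, 0]], grip=[0.2, 0.2, 0.2, 0.2, 0.2, 0.4, 0.4, 0.4, 0.4])

```text
clock: 10.5
tcp_pos: [433.3, -397.9, 194.9]
ee_rot: [0.004, 0.987, 0.159, 0.003]
contact_force: [0.1, 0.4, 0.5]
width: 0.7
grip_force: 0.0
```

```bash
cat > goal.py <<'E'
import sys
from h import *
from bench import manip
# goal.py x y z zx zy zz yx yy yz : goal TCP, tool z and approx tool y
a=np.array([float(v) for v in sys.argv[1:10]]);z=a[3:6]/np.linalg.norm(a[3:6]);y=a[6:]-z*(a[6:]@z);y/=np.linalg.norm(y)
G=Ro.from_matrix(np.stack([np.cross(y,z),y,z],1))
st=manip.get_state();w,x,yy,zz=st["ee_rot"];R=Ro.from_quat([x,yy,zz,w])
rv=(R.inv()*G).as_rotvec();d=a[:3]-st["tcp_pos"]
print("tcp",st["tcp_pos"].round(1),"clock",round(st["clock"],2),"q",st["joint_pos"].round(2),"w",round(st["width"],3),"F",st["contact_force"].round(1))
print("rotvec share",(rv/(np.pi/2)).round(3),"deg",np.degrees(np.linalg.norm(rv)).round(1))
print("pos share now-frame",(R.inv().apply(d)/200).round(3),"goal-frame",(G.inv().apply(d)/200).round(3),"mm",np.linalg.norm(d).round(1))
E
python3 goal.py 592 -173.6 129 -.2585 .0142 -.966 -.055 -.9985 0; python3 - <<'E'
from h import *
from bench import camera
s=camera("scene");pickle.dump(s,open("scene4.pkl","wb"))
x,y=247,233
im=cv2.resize(s["color"][y-25:y+25,x-25:x+25],None,fx=8,fy=8,interpolation=cv2.INTER_CUBIC)
print(proj(s,(431.5,-396.5,100)),proj(s,(431.5,-396.5,84)))
cv2.imwrite("pics/seat.png",im[:,:,::-1])
E
```

```text
tcp [ 433.3 -397.9  194.9] clock 10.5 q [-0.79 -0.08  1.63  0.    1.59  0.47] w 0.7 F [0.1 0.4 0.5]
rotvec share [ 0.036 -0.168  0.236] deg 26.3
pos share now-frame [ 1.104 -0.819  0.327] goal-frame [ 0.791 -1.163  0.129] mm 282.5
[246.70263742 231.91112505] [246.7602739  235.55334043]
```

Emit:
apply_moves(rot=[[0, 0, 0], [0, 0, 0], [0, 0, 0], [0, 0, 0], [0, 0, 0], [0, 0, 0], [0.009, -0.042, 0.059], [0.009, -0.042, 0.059], [0.009, -0.042, 0.059], [0.009, -0.042, 0.059], [0, 0, 0], [0, 0, 0], [0, 0, 0]], delta_pos=[[0.184, -0.137, -0.005], [0.184, -0.137, -0.005], [0.184, -0.137, -0.005], [0.184, -0.137, -0.005], [0.184, -0.137, -0.005], [0.184, -0.137, -0.005], [0, 0, 0], [0, 0, 0], [0, 0, 0], [0, 0, 0], [0, 0, 0], [0, 0, 0], [0, 0, 0]], grip=[0.6, 0.6, 0.6, 0.6, 0.6, 0.6, 0.6, 0.6, 0.6, 0.6, 0.6, 0.6, 0.6])

```text
clock: 11.85
tcp_pos: [589.7, -171.2, 193.3]
ee_rot: [-0.007, 0.991, -0.026, -0.133]
contact_force: [-0.1, 1.2, -0.6]
width: 0.803
grip_force: 0.0
```

```bash
python3 goal.py 592 -173.6 129 -.2585 .0142 -.966 -.055 -.9985 0; python3 - <<'E'
from h import *
from bench import camera
s=camera("scene");pickle.dump(s,open("scene5.pkl","wb"))
t=camera("top");pickle.dump(t,open("top5.pkl","wb"))
x,y=247,233
# seating: top-view grille ellipse
for c,n,(x,y) in((t,"top",(279,241)),(s,"scene",(247,234))):
    hsv=cv2.cvtColor(cv2.resize(c["color"][y-28:y+28,x-28:x+28],None,fx=8,fy=8,interpolation=cv2.INTER_CUBIC),cv2.COLOR_RGB2HSV)
    m=(hsv[...,1]<60).astype(np.uint8)
    k=max(cv2.findContours(m,cv2.RETR_EXTERNAL,cv2.CHAIN_APPROX_NONE)[0],key=cv2.contourArea)
    e=cv2.fitEllipse(k);print(n,[(v+.5)/8-.5+o-28 for v,o in zip(e[0],(x,y))],np.array(e[1])/8,e[2],proj(c,(431.5,-396.5,84)))
E
```

```text
tcp [ 589.7 -171.2  193.3] clock 11.85 q [-0.29  0.17  1.38 -0.06  1.84  1.32] w 0.803 F [-0.1  1.2 -0.6]
rotvec share [-0.004  0.003  0.002] deg 0.5
pos share now-frame [0.096 0.014 0.307] goal-frame [0.095 0.012 0.307] mm 64.3
top [278.58878326416016, 240.73967361450195] [36.8268013  37.29494858] 166.07261657714844 [278.62013875 241.28851975]
scene [246.0569248199463, 231.6097183227539] [43.18318176 62.12062454] 146.12118530273438 [246.7602739  235.55334043]
```

Top-view ellipse of the seated grille: centre (278.6,240.7), round at 37 px, as predicted for level and home. On to the bottle pre-grasp.

Emit:
apply_moves(rot=[[0, 0, 0], [0, 0, 0], [0, 0, 0], [0, 0, 0]], delta_pos=[[0.05, 0.006, 0.15], [0.045, 0.006, 0.15], [0, 0, 0], [0, 0, 0]], grip=[0.6, 0.6, 0.6, 0.6])

```text
clock: 12.35
tcp_pos: [592.1, -173.3, 131.3]
ee_rot: [-0.007, 0.991, -0.027, -0.133]
contact_force: [0.2, 0.2, 0.6]
width: 0.802
grip_force: 0.0
```

```bash
python3 goal.py 568.6 -172.3 41.8 -.2585 .0142 -.966 -.055 -.9985 0; python3 - <<'E'
from h import *
from bench import camera
s=camera("scene");pickle.dump(s,open("scene6.pkl","wb"))
im=s["color"][130:205,180:280]
cv2.imwrite("pics/pre.png",cv2.resize(im,(800,600),interpolation=cv2.INTER_CUBIC)[:,:,::-1])
E
```

```text
tcp [ 592.1 -173.3  131.3] clock 12.35 q [-0.3   0.2   1.45 -0.06  1.75  1.33] w 0.802 F [0.2 0.2 0.6]
rotvec share [-0.004  0.004  0.001] deg 0.5
pos share now-frame [0.005 0.005 0.462] goal-frame [0.002 0.002 0.462] mm 92.5
```

View pics/pre.png

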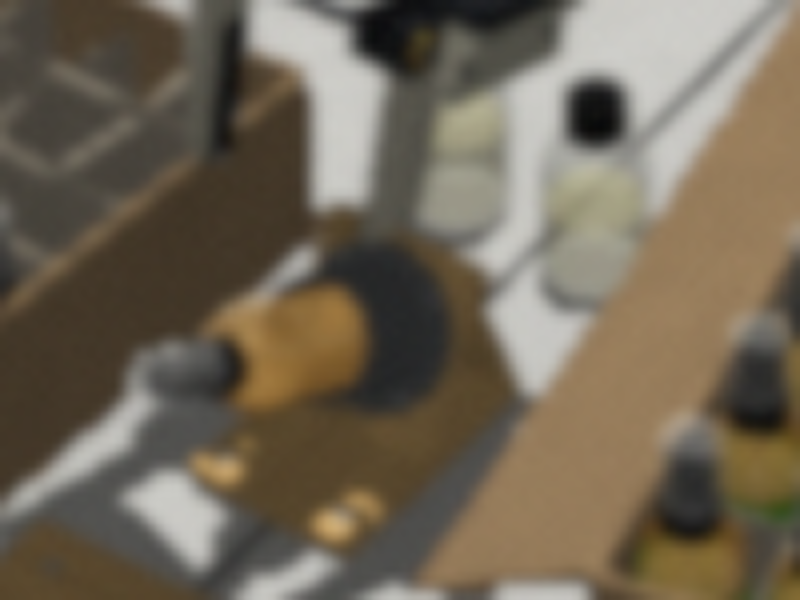

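The fingers at (215,150) and (395,240) straddle the bottle (body mid about (275,350)), clear of socket, crate flap and both clear bottles. Descend and grip.

Emit:
apply_moves(rot=[[0, 0, 0], [0, 0, 0], [0, 0, 0], [0, 0, 0], [0, 0, 0], [0, 0, 0], [0, 0, 0], [0, 0, 0], [0, 0, 0], [0, 0, 0]], delta_pos=[[0.002, 0.002, 0.15], [0, 0, 0.15], [0, 0, 0.12], [0, 0, 0.04], [0, 0, 0], [0, 0, 0], [0, 0, 0], [0, 0, 0], [0, 0, 0], [0, 0, 0]], grip=[0.6, 0.6, 0.6, 0.6, 0.6, -0.3, -0.3, -0.3, -0.3, -0.3], force=35)

```text
clock: 13.4
tcp_pos: [568.5, -171.0, 42.1]
ee_rot: [-0.008, 0.991, -0.027, -0.133]
contact_force: [-1.3, 5.1, 5.5]
width: 0.466
grip_force: 35.0
```

```bash
python3 goal.py 568.6 -172.3 41.8 -.2585 .0142 -.966 -.055 -.9985 0
```

```text
tcp [ 568.5 -171.    42.1] clock 13.4 q [-0.3   0.21  1.59 -0.06  1.6   1.33] w 0.466 F [-1.3  5.1  5.5]
rotvec share [-0.005  0.004  0.001] deg 0.6
pos share now-frame [0.001 0.007 0.001] goal-frame [0.001 0.007 0.001] mm 1.4
```

Gripped (43 mm matches the 44 mm body). Draw out along the socket axis, gently at first.

Emit:
apply_moves(rot=[[0, 0, 0], [0, 0, 0], [0, 0, 0], [0, 0, 0]], delta_pos=[[-0.024, 0, -0.0065], [-0.024, 0, -0.0065], [-0.024, 0, -0.0065], [0, 0, 0]], grip=[-0.3, -0.3, -0.3, -0.3])

```text
clock: 13.8
tcp_pos: [555.0, -171.1, 49.6]
ee_rot: [-0.007, 0.991, -0.027, -0.134]
contact_force: [-1.5, 2.7, 1.9]
width: 0.464
grip_force: 34.9
```

Emit:
apply_moves(rot=[[0, 0, 0], [0, 0, 0], [0, 0, 0], [0, 0, 0], [0, 0, 0], [0, 0, 0], [0, 0, 0]], delta_pos=[[-0.048, 0, -0.013], [-0.048, 0, -0.013], [-0.048, 0, -0.013], [-0.048, 0, -0.013], [-0.048, 0, -0.013], [-0.048, 0, -0.013], [0, 0, 0]], grip=[-0.3, -0.3, -0.3, -0.3, -0.3, -0.3, -0.3])

```text
clock: 14.5
tcp_pos: [503.5, -168.6, 80.3]
ee_rot: [-0.007, 0.991, -0.027, -0.133]
contact_force: [-0.1, 0.5, -1.9]
width: 0.464
grip_force: 34.9
```

```bash
python3 goal.py 500 -250 250 -.2585 .0142 -.966 -.055 -.9985 0; python3 - <<'E'
from bench import camera
import pickle
for n in("scene","top"):pickle.dump(camera(n),open(f"{n}7.pkl","wb"))
E
```

```text
tcp [ 503.5 -168.6   80.3] clock 14.5 q [-0.33  0.05  1.71 -0.07  1.65  1.3 ] w 0.464 F [-0.1  0.5 -1.9]
rotvec share [-0.004  0.003  0.001] deg 0.5
pos share now-frame [-0.22   0.402 -0.822] goal-frame [-0.215  0.408 -0.821] mm 188.2
```

The bottle is free (about 0.19 kg felt). Compute the final pose.

```bash
cat > fin.py <<'E'
from h import *
from bench import manip
Rq=lambda q:Ro.from_quat([q[1],q[2],q[3],q[0]])
R0=Rq([-0.008,.991,-.027,-.133]);a0=np.array([-.8647,.048,.5])
at=R0.inv().apply(a0);at[1]=0;at/=np.linalg.norm(at)
tt=R0.inv().apply(np.array([513.2,-169.2,131])-[568.5,-171,42.1]); 
P=np.array([431.5,-396.3,136]);u=np.array([-.736,.677,0])
af=u*np.cos(np.radians(40))-[0,0,np.sin(np.radians(40))]
yf=np.array([-u[1],u[0],0])
if __name__=="__main__":
    st=manip.get_state();R=Rq(st["ee_rot"])
    if (R.apply([0,1,0])@yf)<0: yf=-yf
    G=Ro.from_matrix(np.stack([af,yf,np.cross(af,yf)],1)@np.stack([at,[0,1,0],np.cross(at,[0,1,0])],1).T)
    T=P-G.apply(tt);rv=(R.inv()*G).as_rotvec();d=T-st["tcp_pos"]
    print("at",at.round(3),"tip_tool",tt.round(1),"goal tcp",T.round(1),"zf",G.apply([0,0,1]).round(3))
    print("tcp",st["tcp_pos"].round(1),"clock",round(st["clock"],2),"q",st["joint_pos"].round(2),"w",round(st["width"],3),"F",st["contact_force"].round(1))
    print("rot share",(rv/(np.pi/2)).round(3),"deg",np.degrees(np.linalg.norm(rv)).round(1))
    print("pos share now",(R.inv().apply(d)/200).round(3),"goal-frame",(G.inv().apply(d)/200).round(3),"world",d.round(1))
    print("100 mm up: now",(R.inv().apply([0,0,100])/200).round(3),"goal",(G.inv().apply([0,0,100])/200).round(3))
    a=R.apply(at);print("axis now elev",np.degrees(np.arcsin(a[2])).round(1),"tip now",(st["tcp_pos"]+R.apply(tt)).round(1))
E
python3 fin.py
```

```text
at [-0.967  0.    -0.254] tip_tool [-76.8   0.5 -71.2] goal tcp [ 507.3 -465.3  157.6] zf [ 0.601 -0.552 -0.578]
tcp [ 504.1 -168.5   79.5] clock 14.6 q [-0.33  0.05  1.71 -0.07  1.65  1.3 ] w 0.464 F [ 0.8 -0.1 -1.8]
rot share [-0.161  0.747  0.437] deg 79.2
pos share now [-0.012  1.478 -0.411] goal-frame [0.906 1.082 0.604] world [   3.1 -296.8   78.1]
100 mm up: now [-0.132 -0.003 -0.482] goal [ 0.408  0.    -0.289]
axis now elev 30.0 tip now [ 448.9 -166.5  168.5]
```

Emit:
apply_moves(rot=[[0, 0, 0], [0, 0, 0], [0, 0, 0], [0, 0, 0], [0, 0, 0], [0, 0, 0], [0, 0, 0], [0, 0, 0], [0, 0, 0], [0, 0, 0], [0, 0, 0], [0, 0, 0], [0, 0, 0]], delta_pos=[[-0.03, 0, -0.11], [-0.06, 0, -0.215], [-0.06, 0, -0.215], [-0.06, 0, -0.215], [-0.03, 0, -0.11], [0.007, 0.1, -0.003], [0.013, 0.21, -0.005], [0.013, 0.21, -0.005], [0.013, 0.21, -0.005], [0.013, 0.21, -0.005], [0.013, 0.21, -0.005], [0.013, 0.21, -0.005], [0.007, 0.12, -0.003]], grip=[-0.3, -0.3, -0.3, -0.3, -0.3, -0.3, -0.3, -0.3, -0.3, -0.3, -0.3, -0.3, -0.3])

```text
clock: 15.9
tcp_pos: [506.6, -469.1, 257.5]
ee_rot: [-0.007, 0.991, -0.027, -0.134]
contact_force: [0.6, 0.4, -3.0]
width: 0.467
grip_force: 34.9
```

Emit:
apply_moves(rot=[[-0.008, 0.037, 0.022], [-0.016, 0.075, 0.044], [-0.016, 0.075, 0.044], [-0.016, 0.075, 0.044], [-0.016, 0.075, 0.044], [-0.016, 0.075, 0.044], [-0.016, 0.075, 0.044], [-0.016, 0.075, 0.044], [-0.016, 0.075, 0.044], [-0.016, 0.075, 0.044], [-0.008, 0.037, 0.022], [0, 0, 0], [0, 0, 0]], delta_pos=[[0, 0, 0], [0, 0, 0], [0, 0, 0], [0, 0, 0], [0, 0, 0], [0, 0, 0], [0, 0, 0], [0, 0, 0], [0, 0, 0], [0, 0, 0], [0, 0, 0], [0, 0, 0], [0, 0, 0]], grip=[-0.3, -0.3, -0.3, -0.3, -0.3, -0.3, -0.3, -0.3, -0.3, -0.3, -0.3, -0.3, -0.3])

```text
clock: 17.2
tcp_pos: [507.1, -466.2, 259.1]
ee_rot: [0.166, 0.827, -0.324, 0.428]
contact_force: [-0.6, -0.1, -0.7]
width: 0.465
grip_force: 34.9
```

```bash
python3 fin.py
```

```text
at [-0.967  0.    -0.254] tip_tool [-76.8   0.5 -71.2] goal tcp [ 507.3 -465.3  157.6] zf [ 0.601 -0.552 -0.578]
tcp [ 507.1 -466.2  259.1] clock 17.2 q [-0.8  -0.46  2.06  0.09  0.59  1.46] w 0.465 F [-0.6 -0.1 -0.7]
rot share [-0.    -0.    -0.002] deg 0.2
pos share now [-0.416 -0.002  0.291] goal-frame [-0.416 -0.004  0.291] world [ 1.000e-01  9.000e-01 -1.016e+02]
100 mm up: now [ 0.408 -0.001 -0.289] goal [ 0.408  0.    -0.289]
axis now elev -40.0 tip now [ 431.5 -397.   237.5]
```

Emit:
apply_moves(rot=[[0, 0, 0], [0, 0, 0], [0, 0, 0], [0, 0, 0], [0, 0, 0], [0, 0, 0]], delta_pos=[[-0.08, -0.001, 0.056], [-0.11, -0.001, 0.077], [-0.11, -0.001, 0.077], [-0.04, 0, 0.028], [0, 0, 0], [0, 0, 0]], grip=[-0.3, -0.3, -0.3, -0.3, -0.3, -0.3])

```text
clock: 17.8
tcp_pos: [507.9, -466.0, 177.8]
ee_rot: [0.167, 0.826, -0.324, 0.43]
contact_force: [0.1, 0.3, -1.0]
width: 0.467
grip_force: 34.9
```

```bash
python3 fin.py; cat > chk.py <<'E'
from fin import *
from bench import camera
st=manip.get_state();R=Rq(st["ee_rot"]);tip=st["tcp_pos"]+R.apply(tt);a=R.apply(at);sd=R.apply([0,1,0])
for n in("scene","top"):
    c=camera(n);pickle.dump(c,open(n+"8.pkl","wb"));b=pickle.load(open(n+"5.pkl","rb"))
    print(n,"tip px",proj(c,tip).round(1),"base px",proj(c,tip-150*a).round(1))
    for k in range(-24,60,4):
        u=proj(c,tip-a*k);g=lambda I:cv2.getRectSubPix(I["color"],(1,1),tuple(map(float,u)))[0,0]
        print(k,u.round(1),g(c),g(b),end=" | " if (k//4)%2 else "\n")
    # cross sections: grey profile across the axis at k=15 (pump) and k=80 (body)
    d=proj(c,tip)-proj(c,tip-150*a);d/=np.linalg.norm(d);p=np.array([-d[1],d[0]])
    for k in(12,30,70):
        u=proj(c,tip-a*k);print("\nX",k,[tuple(int(v) for v in cv2.getRectSubPix(c["color"],(1,1),tuple(map(float,u+p*o)))[0,0]) for o in range(-10,11,2)])
E
python3 chk.py
```

```text
at [-0.967  0.    -0.254] tip_tool [-76.8   0.5 -71.2] goal tcp [ 507.3 -465.3  157.6] zf [ 0.601 -0.552 -0.578]
tcp [ 507.9 -466.   177.8] clock 17.8 q [-0.8  -0.41  2.16  0.11  0.44  1.44] w 0.467 F [ 0.1  0.3 -1. ]
rot share [ 0.    -0.002 -0.003] deg 0.3
pos share now [-0.085 -0.     0.054] goal-frame [-0.085 -0.001  0.055] world [ -0.6   0.7 -20.2]
100 mm up: now [ 0.409 -0.001 -0.288] goal [ 0.408  0.    -0.289]
axis now elev -40.2 tip now [ 432.4 -396.8  155.9]
scene tip px [246.8 218.5] base px [288.5 185.9]
-24 [240.4 223.5] [18 20 21] [190 175 150]
-20 [241.4 222.7] [20 21 21] [195 179 151] | -16 [242.5 221.9] [23 24 23] [194 184 166]
-12 [243.6 221. ] [25 26 25] [192 189 182] | -8 [244.6 220.2] [27 27 27] [193 192 188]
-4 [245.7 219.4] [32 32 30] [194 194 189] | 0 [246.8 218.5] [38 38 35] [194 194 189]
4 [247.8 217.7] [45 45 41] [195 194 189] | 8 [248.9 216.9] [52 52 47] [195 195 190]
12 [250. 216.] [60 60 54] [196 196 192] | 16 [251.1 215.2] [65 64 57] [194 194 189]
20 [252.2 214.3] [68 67 60] [176 173 168] | 24 [253.2 213.5] [72 71 64] [131 126 118]
28 [254.3 212.6] [76 
[... 1559 characters left out ...]
 [53 36 11] [126 134 140]
44 [292.  233.7] [63 46 20] [190 199 209] | 48 [293.1 232.8] [76 58 32] [183 194 204]
52 [294.2 231.8] [96 71 38] [173 175 174] | 56 [295.3 230.9] [128 103  60] [183 153  99]

X 12 [(67, 70, 74), (66, 69, 74), (77, 80, 86), (87, 91, 96), (96, 101, 107), (91, 95, 100), (90, 93, 99), (81, 84, 85), (22, 25, 30), (27, 29, 34), (26, 27, 33)]

X 30 [(57, 63, 69), (76, 82, 84), (86, 91, 94), (2, 2, 2), (12, 11, 11), (9, 14, 13), (9, 13, 15), (27, 27, 31), (52, 54, 59), (89, 90, 89), (101, 100, 98)]

X 70 [(117, 92, 52), (112, 88, 49), (124, 97, 52), (133, 104, 55), (140, 108, 60), (127, 104, 65), (136, 106, 56), (129, 100, 54), (119, 92, 50), (89, 68, 34), (121, 121, 117)]
```

```bash
python3 - <<'E'
from fin import *
st=manip.get_state();R=Rq(st["ee_rot"]);tip=st["tcp_pos"]+R.apply(tt);a=R.apply(at)
A=pickle.load(open("top1.pkl","rb"));B=pickle.load(open("top8.pkl","rb"));C=pickle.load(open("top7.pkl","rb"))
# pose at top7
R7=Rq([-0.007,.991,-.027,-.133]);tip7=np.array([504.1,-168.5,79.5])+R7.apply(tt);a7=R7.apply(at)
for k in range(-16,84,4):
    r=[]
    for c,tp,ax in((A,np.array([513.2,-169.2,131]),a0),(C,tip7,a7),(B,tip,a)):
        u=proj(c,tp-ax*k);g=cv2.getRectSubPix(cv2.blur(c["color"],(2,2)),(1,1),tuple(map(float,u)))[0,0];r.append((u.round(1).tolist(),g.tolist()))
    print(k,r)
E
```

```text
-16 [([184.6, 212.1], [160, 134, 91]), ([178.9, 240.7], [70, 60, 40]), ([276.8, 246.8], [51, 45, 32])]
-12 [([184.9, 210.7], [164, 139, 95]), ([179.3, 239.1], [74, 64, 43]), ([277.7, 246.0], [119, 96, 39])]
-8 [([185.2, 209.2], [147, 131, 100]), ([179.6, 237.5], [84, 75, 58]), ([278.7, 245.2], [123, 103, 58])]
-4 [([185.5, 207.8], [108, 105, 97]), ([179.9, 235.9], [104, 104, 99]), ([279.7, 244.3], [98, 96, 89])]
0 [([185.8, 206.4], [64, 64, 66]), ([180.3, 234.3], [77, 78, 79]), ([280.7, 243.5], [74, 76, 80])]
4 [([186.1, 205.0], [75, 77, 79]), ([180.6, 232.7], [87, 89, 92]), ([281.7, 242.6], [61, 63, 65])]
8 [([186.4, 203.5], [79, 81, 83]), ([180.9, 231.1], [89, 92, 93]), ([282.7, 241.7], [58, 60, 64])]
12 [([186.7, 202.1], [76, 78, 80]), ([181.2, 229.6], [88, 90, 92]), ([283.7, 240.9], [84, 87, 92])]
16 [([187.0, 200.7], [75, 77, 79]), ([181.6, 228.0], [86, 87, 89]), ([284.7, 240.0], [72, 76, 81])]
20 [([187.3, 199.4], [74, 76, 78]), ([181.9, 226.5], [81, 85, 86]), ([285.7, 239.1], [59, 60, 64])]
24 [([187.6, 198.0], [73, 75, 77]), ([182.2, 225.0], [76, 78, 81]), ([286.8, 238.2], [3
[... 730 characters left out ...]
, [117, 90, 51]), ([184.7, 213.0], [14, 30, 31]), ([295.2, 230.9], [128, 99, 50])]
60 [([190.2, 185.8], [118, 93, 53]), ([185.0, 211.6], [10, 27, 31]), ([296.3, 230.0], [140, 112, 65])]
64 [([190.5, 184.5], [124, 97, 56]), ([185.3, 210.1], [12, 28, 31]), ([297.4, 229.0], [141, 113, 65])]
68 [([190.7, 183.2], [123, 97, 55]), ([185.6, 208.7], [12, 28, 32]), ([298.5, 228.1], [138, 109, 63])]
72 [([191.0, 181.9], [118, 94, 55]), ([185.9, 207.3], [14, 29, 31]), ([299.6, 227.1], [134, 105, 61])]
76 [([191.3, 180.6], [117, 91, 54]), ([186.2, 205.8], [15, 31, 30]), ([300.7, 226.2], [133, 105, 61])]
80 [([191.6, 179.3], [117, 91, 52]), ([186.5, 204.4], [14, 30, 32]), ([301.9, 225.2], [133, 104, 61])]
```

```bash
python3 - <<'E'
from fin import *
st=manip.get_state();R=Rq(st["ee_rot"]);tip=st["tcp_pos"]+R.apply(tt);a=R.apply(at)
A=pickle.load(open("top1.pkl","rb"));B=pickle.load(open("top8.pkl","rb"));C=pickle.load(open("top7.pkl","rb"))
R7=Rq([-0.007,.991,-.027,-.133]);tip7=np.array([504.1,-168.5,79.5])+R7.apply(tt);a7=R7.apply(at)
def ktrue(c,tp,ax,kk,r):
    cam=-c["R"].T@c["t"];ks=np.arange(-40,110,.25);px=[]
    for k in ks:
        p=tp-ax*k;n=cam-p;n-=ax*(n@ax);n/=np.linalg.norm(n);px.append(proj(c,p+r*n))
    return ks[np.argmin(np.linalg.norm(np.array(px)-proj(c,tp-ax*kk),axis=1))]
for n,c,tp,ax,e in(("start",A,np.array([513.2,-169.2,131]),a0,(37.5,48.5)),("drawn",C,tip7,a7,(35,None)),("now",B,tip,a,(24,36))):
    print(n,[ktrue(c,tp,ax,k,12) for k in e if k is not None])
# lateral check in top8: amber/edge profile across the body at k=75..90, finer
c=B;d=proj(c,tip)-proj(c,tip-150*a);d/=np.linalg.norm(d);p=np.array([-d[1],d[0]])
for kk in(28,60):
    print(kk,[int(cv2.getRectSubPix(c["color"],(1,1),tuple(map(float,proj(c,tip-a*kk)+p*o)))[0,0].sum()//3) for o in range(-12,13)])
print((proj(c,tip-a*60+22*R.apply([0,1,0]))-proj(c,tip-a*60))@p)
E
```

```text
start [np.float64(30.0), np.float64(41.0)]
drawn [np.float64(28.75)]
now [np.float64(34.0), np.float64(45.75)]
28 [83, 62, 62, 57, 81, 157, 134, 50, 16, 6, 10, 10, 9, 6, 6, 13, 68, 63, 38, 39, 46, 44, 48, 53, 57]
60 [26, 95, 108, 67, 65, 79, 88, 95, 100, 100, 104, 103, 105, 106, 100, 98, 94, 87, 78, 65, 50, 103, 141, 141, 140]
-10.02340712055434
```

The top view agrees within about 3 mm: the bottle axis sits about 3 mm lower in the fingers than modelled. I'll fold that in and make the last small descent, slowly.

Emit:
apply_moves(rot=[[0, 0, 0], [0, 0, 0], [0, 0, 0], [0, 0, 0], [0, 0, 0], [0, 0, 0], [0, 0, 0]], delta_pos=[[-0.027, -0.002, 0.015], [-0.027, -0.002, 0.015], [-0.023, -0.002, 0.014], [0, 0, 0], [0, 0, 0], [0, 0, 0], [0, 0, 0]], grip=[-0.3, -0.3, -0.3, -0.3, -0.3, -0.3, -0.3])

```text
clock: 18.6
tcp_pos: [507.0, -463.5, 158.7]
ee_rot: [0.167, 0.826, -0.324, 0.429]
contact_force: [0.4, -0.4, -2.4]
width: 0.466
grip_force: 34.9
```

```bash
python3 fin.py; python3 - <<'E'
from fin import *
from bench import camera
st=manip.get_state();R=Rq(st["ee_rot"]);tip=st["tcp_pos"]+R.apply(tt);a=R.apply(at)
n=np.cross(a,R.apply([0,1,0]));n*=np.sign(n[2])
tp=tip-3.2*n;print("tip est",tp.round(1),"speed",np.abs(st["qvel"]).max())
c=camera("top")
print([(k,int(cv2.getRectSubPix(c["color"],(1,1),tuple(map(float,proj(c,tip-a*k))))[0,0].sum()//3)) for k in range(16,48,2)])
# grille/pot still in place: dark/steel edges seen in the scene view against the release view
s=camera("scene");b=pickle.load(open("scene6.pkl","rb"));q=cv2.absdiff(s["color"],b["color"]).max(2)
for X in((431.5-43,-396.5,82),(431.5,-396.5-43,82),(431.5-30,-396.5-30,82),(431.5-43,-396.5,50),(780,-128,100),(778,-203,100)):
    u=proj(s,X).astype(int);print(u,q[u[1]-2:u[1]+3,u[0]-2:u[0]+3].mean().round(1))
E
```

```text
at [-0.967  0.    -0.254] tip_tool [-76.8   0.5 -71.2] goal tcp [ 507.3 -465.3  157.6] zf [ 0.601 -0.552 -0.578]
tcp [ 507.  -463.5  158.7] clock 18.6 q [-0.8  -0.4   2.18  0.12  0.41  1.44] w 0.466 F [ 0.4 -0.4 -2.4]
rot share [ 0.    -0.002 -0.003] deg 0.3
pos share now [-0.     0.006  0.009] goal-frame [-0.001  0.006  0.009] world [ 0.2 -1.8 -1.1]
100 mm up: now [ 0.409 -0.002 -0.288] goal [ 0.408  0.    -0.289]
axis now elev -40.1 tip now [ 431.6 -394.2  136.9]
tip est [ 433.1 -395.6  134.4] speed 0.002280328024360281
[(16, 63), (18, 54), (20, 63), (22, 53), (24, 28), (26, 10), (28, 7), (30, 10), (32, 11), (34, 14), (36, 22), (38, 31), (40, 38), (42, 42), (44, 43), (46, 51)]
[238 246] 37.2
[259 242] 83.4
[249 247] 61.5
[238 253] 2.0
[236 135] 60.8
[254 142] 1.7
```

```bash
python3 -c "
from bench import manip
print(manip.job_done())"
```

```text
the job is handed in; nothing more can be done
None
```

I handed the job in at about 18.7 s of the 51 s allowed; the result itself was not reported back. The grille is seated level in the pot rim and released. The amber bottle is held still, head about 40° below level, with its tip estimated 48 mm above the grille and within about 2 mm of its middle. I had no pictures left to view the final pose, so those tip figures come from camera pixel values and the arm's reported pose.

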